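# Stand the lunch tin on its heavy end

## Task

Something heavy is packed at one end of the blue lunch tin. Lift the tin clear of the sideboard by its wooden handle grip, see which end dips, then stand the tin upright on that heavy end, wholly on the wooden chopping board, and let go. Leave the mug and the honey jar where they are.

Things in the scene. Friction and masses are not known exactly. Their poses are not given: they have to be found in the camera images.
- lunch_tin: closed tin, blue with a white lid, both ends alike, 90 (x) by 140 (y) by 66 (z) mm, about 0.55 kg; origin at the centre of its underside, y along its length, z out of its lid. Most of its weight is hidden inside at the +y or -y end, which differs each time and cannot be seen: hung by its handle, the tin dips that end by 40 to 52 degrees. It stands stably on either end, 140 mm tall
- tin_grip (a point): middle of the handle's wooden grip, a bar 64 mm long along the tin's x, 16x16 mm across, 90 mm free below it; starts within 0.3 rad of upright. The handle swings freely (1.9 rad either way, slight friction, past both ends of the tin) about the tin's x through the point 44 mm above its origin, 118 mm from this point; point z points from that axis to the grip
- tin_mid (a point): centre of the tin's volume, 33 mm above its origin. Lowered straight from hanging, the tin lies flat again; if its dipping end's lower edge rests on the board while the handle moves towards the heavy end, over that edge, it tips up and stands, its lid facing that way
- chopping_board: fixed brown wooden chopping board, 170 (x) by 250 (y) by 21 mm thick; origin at the centre of its underside, flat on the sideboard
- plain_mug: green and white mug, 78x116x101 mm, origin under its centre; leave alone
- honey_jar: honey jar with a dark lid, 64x64x99 mm, origin under its centre; leave alone

How it is judged:
By the outcome, as a careful person would: the job done as asked, in the order asked, and still so for the second after the job is handed in, with the robot touching nothing.
It also fails if it takes over 58 s, if anything falls off the work surface, if the arm or the gripper's body presses on something with over 40 N, if the wrist force passes 120 N, or if a joint passes its speed limit or range.

## Robot

A 7-joint arm with a two-finger parallel gripper is mounted at the origin on a cart in front of the work surface, level with it; the furniture and walls round the work are solid. World frame = base frame: x ahead of the robot, y to its left, z up, the work surface at z = 0. Lengths are in m, angles in rad, forces in N, time in s.
With the tool pointing down it reaches from about 0.425 to 0.875 m from the base axis. Payload 4.7 kg.
Tool frame: the origin (TCP) lies at the very end of the fingers, on their centre line; the grasp point (between the pads) lies 19 mm behind it (bot.grip_point_offset is the z of the grasp point in the tool frame, in m); z points along the fingers, y is the line along which they close (so a half turn about z gives the same grasp; the last joint's range is limited). The gripper opens to 85 mm and grips with 20 to 120 N. Pads are 22 mm wide; open, the fingers measure 114 mm over their backs; the gripper's body (76 mm by 85 mm) begins 54 mm behind the grasp point. The pads swing forward as they close: fully open they stand 13 mm farther back than shut.
Start: joints at [-1.089, 0.321, -0.07, 1.45, 0.023, 1.371, -0.057], TCP at [0.293, 0.58, 0.231] pointing down, gripper open.
Joint ranges: [-2.86, 2.86], [-0.3, 2.09], [-1.38, 1.24], [0.06, 2.45], [-1.56, 4.7], [0.09, 2.05], [-2.69, 2.69]. Speed limits (rad/s): [2.57, 2.57, 3.14, 3.14, 3.14, 3.14, 3.14].

## Interface

Orientations are given as a 3x3 rotation matrix whose columns are the frame's x, y, z axes.
In Python, from rig import bot, viewer, ticket, models gives the robot as it stands.
- The arm moves only by the tool servo_tool, never from a script. Its argument "rows" is a list of rows, each an object of numbers: "tx", "ty", "tz": the shift along the world's x, y, z in cm; "turn": the turn about the world's z in rad. In form: [{"tx": .., "ty": .., "tz": .., "turn": ..}, ...]. A call has exactly 8 rows; each row is the pose to reach, as a shift and turn from the pose commanded when the call began; what a row does not reach only later rows make up. A row lasts 1/8 s, in which the tool goes at most 62.5 mm and 10.7 degrees, less where a joint would pass 70% of its speed; a pose out of reach is approached as far as the arm can. A call with a gripper value outside its range is refused whole. "grip" is the opening, from -1 (shut) to 1 (fully open), set as the call begins (left out, the last holds). The fingers move at their own pace and stop on an object; "squeeze" is the grip in N (left out, the last holds). Time passes only in rows, so rows that repeat a pose let the fingers close, or fill a call up. It gives the time, the measured TCP pose, the force, the opening and the grip force at its end, in the units of the state.
- bot.state(): the state, without advancing time (a new reading comes with each control period).
- viewer.read_camera(name): name is "side" or "top" or "wrist"; returns (picture, depth): 384x512x3 uint8, red, green, blue; 384x512 float32, m along the optical axis (not along the pixel's ray), 0 where there is no reading.
- viewer.camera_model(name): a dict with "intrinsics" (3x3 intrinsics, pixels), "dist_coeffs" ([k1, k2, p1, p2, k3] as OpenCV has them; the pictures are not rectified), "rvec" (rotation vector, rad) and "tvec" (3), from world to camera coordinates, as OpenCV has them. Camera axes: x right, y down, z forward; pixel columns grow to the right and rows downward; lengths in m; the calibration is good to about 2 mm. A picture is of the moment at which its call begins: read the wrist's pose just before it. camera_model takes no time and is no camera call; for the wrist camera it gives the pose at the moment of the call.
- ticket.finish_job(): hands the job in; it is judged then, once.
Trained networks look in the newest picture that a camera, given by its name, has taken for a name from the list of things; names that differ only in an ending like _2 or _b are one class to them, and where a whole thing is asked for, a point or a joint stands for the part that bears it (a point fixed in the world has none). Each returns a list of dicts, best first, with "conf" (0 to 1); they miss things now and then, are a little off and sometimes report something else, mostly with a low value. They report only what shows in the picture. A call takes as long as a camera call.
- models.boxes_of(camera, label): "xyz" ([x, y, z] in m, in world coordinates, good to about 4 mm: the middle of the surface that is visible of it).
- models.landmark_of(camera, label): "xyz" ([x, y, z] in m, in world coordinates, good to about 4 mm: a listed point, or the origin of a listed thing).
The state is a dict: "t": time; "qpos": joint angles; "joint_velocities": joint speeds; "joint_efforts": joint torques, N m; "tcp_pos": TCP position; "tcp_rot": TCP orientation; "force": force on the tool from outside, world axes, zero at the start; "moment": the same for the moment, N m; "width": finger opening in m; "gripper_force": force on a finger pad.
Only numpy, scipy, OpenCV 4.12 (cv2) and the standard library are available. Lean on these libraries where they do the work, as an engineer would, in place of code of your own. Each camera call takes 0.05 s, during which the arm holds its last target. There are 200 camera calls.

## Working session

There is one attempt and no reset: what is moved stays moved. The work goes in short steps, Python scripts to look and compute and a tool call to move; the robot and the scene stay as the last step left them, time stands still between calls to the robot, and variables do not carry over. Pictures are saved under pics/ and viewed, at most 10 in all, crops included, and the job is handed in when it is done.

Besides the shell and the picture viewer there is one more tool, called after "Emit:" as name([rows], argument=value, ...), one row to a line, values as JSON. servo_tool: Moves the arm, as the interface text tells. Its arguments: {"type":"object","properties":{"rows":{"type":"array"},"grip":{"type":"number"},"squeeze":{"type":"number"}},"required":["rows"]}

```bash
mkdir -p pics; cat > h.py <<'E'
from rig import bot, viewer, ticket, models
import numpy as np, cv2
np.set_printoptions(precision=3,suppress=True)
def st():
    s=bot.state(); print(s['t'],np.array(s['tcp_pos']),np.array(s['force']),s['width'],s['gripper_force']); return s
def pic(cams,name):
    ims=[viewer.read_camera(c)[0] for c in cams]
    im=np.hstack(ims)
    sc=min(1,800/im.shape[1]); im=cv2.resize(im,None,fx=sc,fy=sc)
    cv2.imwrite('pics/'+name+'.png',im[:,:,::-1])
def lm(c,l):
    for d in models.landmark_of(c,l)[:2]: print(c,l,'lm',np.array(d['xyz']),round(d['conf'],2))
def bx(c,l):
    for d in models.boxes_of(c,l)[:2]: print(c,l,'box',np.array(d['xyz']),round(d['conf'],2))
E
python3 - <<'E'
from h import *
s=st(); print(np.array(s['tcp_rot']))
pic(['side','top'],'a')
for c in ['side','top']:
    for l in ['lunch_tin','tin_grip','tin_mid','chopping_board','plain_mug','honey_jar']: lm(c,l)
E
```

```text
0.0 [0.293 0.58  0.23 ] [ 0.074 -0.337 -0.8  ] 0.08554723170929059 0.0
[[-0.893  0.451 -0.001]
 [ 0.451  0.893 -0.002]
 [-0.    -0.002 -1.   ]]
side lunch_tin lm [ 0.501 -0.203  0.001] 0.96
side tin_grip lm [ 0.501 -0.201  0.162] 0.86
side tin_mid lm [ 0.502 -0.202  0.028] 0.64
side chopping_board lm [ 0.512  0.211 -0.002] 0.94
side plain_mug lm [ 0.697 -0.006 -0.003] 0.67
side honey_jar lm [ 0.438 -0.006  0.003] 0.74
top lunch_tin lm [ 0.501 -0.206  0.002] 0.93
top tin_grip lm [ 0.503 -0.202  0.161] 0.8
top tin_grip lm [ 0.517  0.207 -0.   ] 0.66
top tin_mid lm [ 0.503 -0.209  0.036] 0.64
top chopping_board lm [0.517 0.205 0.001] 0.95
top chopping_board lm [ 0.439 -0.004  0.001] 0.23
top plain_mug lm [ 0.701 -0.009 -0.001] 0.66
top honey_jar lm [ 0.438 -0.003  0.   ] 0.65
```

View pics/a.png

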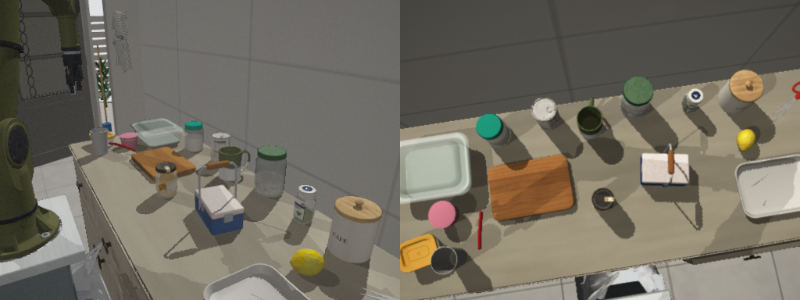

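The picture shows the tin in the top view at about (665,168), with the grip bar across its middle, and the board at (530,187). The jar is at (603,199) and the mug at (590,120). Next I'll get the yaws of the tin and board from depth.

```bash
cat >> h.py <<'E'
def cloud(c):
    m=viewer.camera_model(c); im,d=viewer.read_camera(c)
    K=np.array(m['intrinsics']);D=np.array(m['dist_coeffs'])
    v,u=np.mgrid[:384,:512]
    p=cv2.undistortPoints(np.stack([u,v],-1).reshape(-1,1,2).astype(np.float64),K,D).reshape(-1,2)
    z=d.reshape(-1); P=np.c_[p*z[:,None],z]
    R,_=cv2.Rodrigues(np.array(m['rvec'])); W=(P-np.array(m['tvec']).reshape(3))@R
    ok=z>0
    return W[ok],im.reshape(-1,3)[ok].astype(int)
def rect(W,t):
    r=cv2.minAreaRect(W[:,:2].astype(np.float32)); print(t,len(W),'c',np.array(r[0]),'size',np.array(r[1]),'ang',r[2],'z',np.percentile(W[:,2],[5,50,95]))
    b=cv2.boxPoints(r); print(b.round(3).tolist())
E
python3 - <<'E'
from h import *
W,C=cloud('top')
near=lambda x,y,r:np.hypot(W[:,0]-x,W[:,1]-y)<r
t=near(.502,-.205,.12)
rect(W[t&(W[:,2]>.055)&(W[:,2]<.08)],'lid')
rect(W[t&(W[:,2]>.145)&(W[:,2]<.2)],'grip')
rect(W[t&(W[:,2]>.09)&(W[:,2]<.2)],'handle')
rect(W[near(.515,.207,.17)&(W[:,2]>.013)&(W[:,2]<.03)],'board')
rect(W[near(.438,-.004,.06)&(W[:,2]>.02)],'jar')
rect(W[near(.70,-.007,.08)&(W[:,2]>.02)],'mug')
# everything tall in work area
for c in [(x/10,y/10) for x in range(3,10) for y in range(-5,7)]:
    m=(abs(W[:,0]-c[0])<.05)&(abs(W[:,1]-c[1])<.05)
    if m.sum()>5 and np.percentile(W[m,2],97)>.1: print(c,np.percentile(W[m,2],97).round(2),end=' ')
E
```

```text
lid 2078 c [ 0.499 -0.203] size [0.141 0.107] ang 79.98837280273438 z [0.061 0.065 0.069]
[[0.4350000023841858, -0.2630000114440918], [0.5400000214576721, -0.2809999883174896], [0.5640000104904175, -0.14300000667572021], [0.45899999141693115, -0.12399999797344208]]
grip 301 c [ 0.501 -0.2  ] size [0.016 0.108] ang 80.02224731445312 z [0.155 0.168 0.171]
[[0.44600000977516174, -0.19900000095367432], [0.5529999732971191, -0.21699999272823334], [0.5559999942779541, -0.20100000500679016], [0.4490000009536743, -0.18299999833106995]]
handle 331 c [ 0.501 -0.2  ] size [0.016 0.109] ang 80.02224731445312 z [0.121 0.167 0.171]
[[0.44600000977516174, -0.19900000095367432], [0.5529999732971191, -0.21699999272823334], [0.5559999942779541, -0.20100000500679016], [0.4480000138282776, -0.18299999833106995]]
board 7348 c [0.551 0.222] size [0.287 0.249] ang 89.0133056640625 z [0.017 0.02  0.024]
[[0.42399999499320984, 0.08100000023841858], [0.6729999780654907, 0.07699999958276749], [0.6779999732971191, 0.3630000054836273], [0.42899999022483826, 0.36800000071525574]]
jar 712 c [ 0.436 -0.007] size [0.062 0.064] ang 83.74010467529297 z [0.074 0.098 0.101]
[[0.4009999930858612, -0.03400000184774399], [0.46399998664855957, -0.04100000113248825], [0.47099998593330383, 0.020999999716877937], [0.40799999237060547, 0.02800000086426735]]
mug 1658 c [ 0.709 -0.009] size [0.077 0.142] ang 81.78428649902344 z [0.031 0.1   0.493]
[[0.6330000162124634, -0.035999998450279236], [0.7739999890327454, -0.05700000002980232], [0.7850000262260437, 0.01899999938905239], [0.6439999938011169, 0.039000000804662704]]
(0.4, 0.0) 0.1 (0.5, -0.2) 0.17 (0.7, -0.5) 0.13 (0.7, -0.4) 0.12 (0.7, -0.2) 0.14 (0.7, -0.1) 0.14 (0.7, 0.0) 0.1 (0.7, 0.1) 0.11 (0.7, 0.2) 0.11 (0.7, 0.3) 0.12 (0.8, -0.5) 0.4 (0.8, -0.4) 0.42 (0.8, -0.3) 0.44 (0.8, -0.2) 0.47 (0.8, -0.1) 0.49 (0.8, 0.0) 0.51 (0.8, 0.1) 0.53 (0.8, 0.2) 0.56 (0.8, 0.3) 0.57 (0.8, 0.4) 0.42 (0.8, 0.5) 0.25
```

Emit:
servo_tool([
  {"tx": 2.5,"ty": -4.7,"tz": 1,"turn": 0.04},
  {"tx": 5,"ty": -9.5,"tz": 2,"turn": 0.08},
  {"tx": 7.5,"ty": -14.2,"tz": 3,"turn": 0.12},
  {"tx": 10,"ty": -19,"tz": 3,"turn": 0.16},
  {"tx": 12.5,"ty": -24,"tz": 3,"turn": 0.2},
  {"tx": 15,"ty": -29,"tz": 3,"turn": 0.25},
  {"tx": 17,"ty": -34,"tz": 3,"turn": 0.3},
  {"tx": 19,"ty": -38,"tz": 3,"turn": 0.3},
], grip=1, squeeze=60)

```text
t: 1.75
tcp_pos: [0.4838, 0.1978, 0.2618]
tcp_rot: [[-0.986, 0.168, 0.001], [0.168, 0.986, 0.0], [-0.001, 0.001, -1.0]]
force: [0.6, 0.4, 0.4]
width: 0.0858
gripper_force: 0.0
```

Emit:
servo_tool([
  {"tx": 0.5,"ty": -5,"tz": 0,"turn": 0},
  {"tx": 1,"ty": -10,"tz": 0,"turn": 0},
  {"tx": 1.5,"ty": -15,"tz": 0,"turn": 0},
  {"tx": 2,"ty": -20,"tz": 0,"turn": 0},
  {"tx": 2,"ty": -25,"tz": 0,"turn": 0},
  {"tx": 2,"ty": -30,"tz": 0,"turn": 0},
  {"tx": 2,"ty": -35,"tz": 0,"turn": 0},
  {"tx": 2,"ty": -40,"tz": 0,"turn": 0},
])

```text
t: 2.75
tcp_pos: [0.503, -0.2013, 0.2617]
tcp_rot: [[-0.986, 0.167, 0.001], [0.167, 0.986, 0.0], [-0.001, 0.0, -1.0]]
force: [0.6, -0.2, -0.4]
width: 0.0851
gripper_force: 0.0
```

```bash
python3 - <<'E'
from h import *
s=st(); print(np.array(s['tcp_rot']))
W,C=cloud('top')
m=(np.hypot(W[:,0]-.515,W[:,1]-.207)<.17)&(W[:,2]>.013)&(W[:,2]<.03)&(C[:,0]>C[:,2]*1.6+15)
rect(W[m],'board')
pic(['top','wrist'],'b')
lm('wrist','tin_grip')
W,C=cloud('wrist')
print(len(W)); g=(np.hypot(W[:,0]-.501,W[:,1]+.2)<.08)&(W[:,2]>.145)&(W[:,2]<.2)
if g.sum()>9: rect(W[g],'grip')
E
```

```text
2.75 [ 0.503 -0.201  0.262] [ 0.615 -0.24  -0.425] 0.08513588042258934 0.0
[[-0.986  0.167  0.001]
 [ 0.167  0.986  0.   ]
 [-0.001  0.    -1.   ]]
board 7244 c [0.513 0.225] size [0.17  0.286] ang 1.023806095123291 z [0.017 0.02  0.024]
[[0.4259999990463257, 0.367000013589859], [0.4309999942779541, 0.08100000023841858], [0.6010000109672546, 0.08399999886751175], [0.5960000157356262, 0.3700000047683716]]
wrist tin_grip lm [ 0.506 -0.203  0.16 ] 0.88
195835
grip 2263 c [ 0.501 -0.2  ] size [0.016 0.108] ang 79.8796157836914 z [0.158 0.17  0.172]
[[0.44699999690055847, -0.1979999989271164], [0.5529999732971191, -0.21699999272823334], [0.5559999942779541, -0.20100000500679016], [0.4490000009536743, -0.18199999630451202]]
```

View pics/b.png

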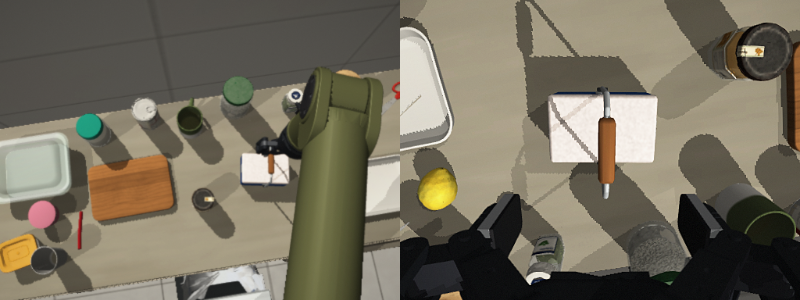

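The wrist view shows the wooden grip at (607,150), centred between the fingers, and the top view agrees. I'll descend, close and lift.

Emit:
servo_tool([
  {"tx": 0,"ty": 0.1,"tz": -3,"turn": 0},
  {"tx": 0,"ty": 0.1,"tz": -6,"turn": 0},
  {"tx": 0,"ty": 0.1,"tz": -9,"turn": 0},
  {"tx": 0,"ty": 0.1,"tz": -11,"turn": 0},
  {"tx": 0,"ty": 0.1,"tz": -11.8,"turn": 0},
  {"tx": 0,"ty": 0.1,"tz": -11.8,"turn": 0},
  {"tx": 0,"ty": 0.1,"tz": -11.8,"turn": 0},
  {"tx": 0,"ty": 0.1,"tz": -11.8,"turn": 0},
])

```text
t: 4.0
tcp_pos: [0.5037, -0.1989, 0.1443]
tcp_rot: [[-0.986, 0.167, 0.002], [0.167, 0.986, -0.0], [-0.002, 0.0, -1.0]]
force: [0.7, 1.3, 0.5]
width: 0.0855
gripper_force: 0.0
```

Emit:
servo_tool([
  {"tx": 0,"ty": 0,"tz": 0,"turn": 0},
  {"tx": 0,"ty": 0,"tz": 0,"turn": 0},
  {"tx": 0,"ty": 0,"tz": 0,"turn": 0},
  {"tx": 0,"ty": 0,"tz": 0,"turn": 0},
  {"tx": 0,"ty": 0,"tz": 0,"turn": 0},
  {"tx": 0,"ty": 0,"tz": 0,"turn": 0},
  {"tx": 0,"ty": 0,"tz": 0,"turn": 0},
  {"tx": 0,"ty": 0,"tz": 0,"turn": 0},
], grip=-1, squeeze=80)

```text
t: 5.0
tcp_pos: [0.5032, -0.1993, 0.1436]
tcp_rot: [[-0.986, 0.167, 0.0], [0.167, 0.986, -0.001], [-0.001, -0.001, -1.0]]
force: [-0.8, -2.4, 3.3]
width: 0.0147
gripper_force: 79.0
```

Emit:
servo_tool([
  {"tx": 0,"ty": 0,"tz": 1,"turn": 0},
  {"tx": 0,"ty": 0,"tz": 3,"turn": 0},
  {"tx": 0,"ty": 0,"tz": 5,"turn": 0},
  {"tx": 0,"ty": 0,"tz": 8,"turn": 0},
  {"tx": 0,"ty": 0,"tz": 11,"turn": 0},
  {"tx": 0,"ty": 0,"tz": 14,"turn": 0},
  {"tx": 0,"ty": 0,"tz": 17,"turn": 0},
  {"tx": 0,"ty": 0,"tz": 20,"turn": 0},
])

```text
t: 6.0
tcp_pos: [0.5025, -0.1972, 0.3431]
tcp_rot: [[-0.986, 0.166, -0.003], [0.166, 0.986, 0.002], [0.003, 0.002, -1.0]]
force: [0.5, -0.4, -5.8]
width: 0.0144
gripper_force: 78.2
```

Emit:
servo_tool([
  {"tx": 0,"ty": 0,"tz": 0,"turn": 0},
  {"tx": 0,"ty": 0,"tz": 0,"turn": 0},
  {"tx": 0,"ty": 0,"tz": 0,"turn": 0},
  {"tx": 0,"ty": 0,"tz": 0,"turn": 0},
  {"tx": 0,"ty": 0,"tz": 0,"turn": 0},
  {"tx": 0,"ty": 0,"tz": 0,"turn": 0},
  {"tx": 0,"ty": 0,"tz": 0,"turn": 0},
  {"tx": 0,"ty": 0,"tz": 0,"turn": 0},
])

```text
t: 7.0
tcp_pos: [0.5032, -0.1988, 0.3434]
tcp_rot: [[-0.986, 0.167, 0.0], [0.167, 0.986, 0.0], [-0.0, 0.0, -1.0]]
force: [0.6, 0.4, -5.2]
width: 0.0149
gripper_force: 78.2
```

```bash
python3 - <<'E'
from h import *
st(); pic(['side','wrist'],'c')
for c in ['side','wrist']:
    for l in ['lunch_tin','tin_mid','tin_grip']: lm(c,l)
for c in ['side','wrist','top']:
    W,C=cloud(c); m=(np.hypot(W[:,0]-.5,W[:,1]+.2)<.11)&(W[:,2]>.1)&(W[:,2]<.33)&(C[:,2]>C[:,0]+25)
    if m.sum(): print(c,m.sum(),'blue y,z pct',np.percentile(W[m],[2,50,98],axis=0).tolist())
E
```

```text
7.0 [ 0.503 -0.199  0.343] [ 0.59   0.373 -5.242] 0.014867358907471546 78.16122601507232
side lunch_tin lm [ 0.506 -0.17   0.214] 0.76
side tin_mid lm [ 0.503 -0.192  0.234] 0.87
side tin_grip lm [ 0.502 -0.197  0.363] 0.64
wrist lunch_tin lm [ 0.504 -0.173  0.215] 0.86
side 575 blue y,z pct [[0.44958117458673685, -0.2557798407827167, 0.17367009211252477], [0.4611659645656312, -0.21733841886252683, 0.1993980374562317], [0.5270489271501093, -0.13642940020298697, 0.28126749161378145]]
wrist 5166 blue y,z pct [[0.4538298923669701, -0.21556114806337753, 0.20803136658455193], [0.4928941573696521, -0.14264578952976448, 0.27967308031037597], [0.5508352380336061, -0.12250340530005091, 0.2957770648001941]]
top 1008 blue y,z pct [[0.458070648547668, -0.18773311274164955, 0.22401057080463105], [0.5011694122556285, -0.14229621625669175, 0.27873397406426137], [0.5530702461249662, -0.12245740408315267, 0.29546491849883905]]
```

View pics/c.png

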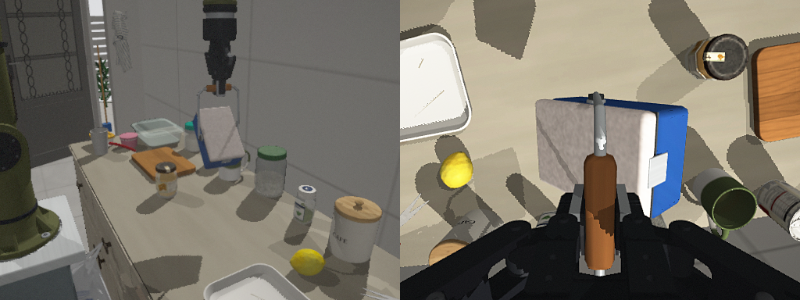

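The side view shows the tin hanging at (218,135) with its lid facing −y. The wrist view shows the high blue end at (665,165), on the +y side. So the −y end dips, by about 43°, and is the heavy end. I'll carry it over the board and turn it square.

Emit:
servo_tool([
  {"tx": 0,"ty": 1,"tz": 0,"turn": 0},
  {"tx": 0,"ty": 3,"tz": 0,"turn": 0.02},
  {"tx": 0,"ty": 6,"tz": 0,"turn": 0.04},
  {"tx": 0,"ty": 9.5,"tz": 0,"turn": 0.06},
  {"tx": 0,"ty": 13,"tz": 0,"turn": 0.08},
  {"tx": 0.2,"ty": 16.5,"tz": 0,"turn": 0.1},
  {"tx": 0.3,"ty": 20,"tz": 0,"turn": 0.12},
  {"tx": 0.4,"ty": 23.5,"tz": 0,"turn": 0.14},
])

```text
t: 8.55
tcp_pos: [0.5065, 0.0393, 0.3434]
tcp_rot: [[-1.0, 0.024, 0.0], [0.024, 1.0, 0.001], [-0.0, 0.001, -1.0]]
force: [1.0, 0.3, -5.3]
width: 0.0147
gripper_force: 78.2
```

Emit:
servo_tool([
  {"tx": 0.1,"ty": 3.5,"tz": 0,"turn": 0.02},
  {"tx": 0.2,"ty": 7,"tz": 0,"turn": 0.03},
  {"tx": 0.3,"ty": 10.5,"tz": 0,"turn": 0.03},
  {"tx": 0.4,"ty": 14,"tz": 0,"turn": 0.03},
  {"tx": 0.5,"ty": 17.5,"tz": 0,"turn": 0.03},
  {"tx": 0.6,"ty": 20.5,"tz": 0,"turn": 0.03},
  {"tx": 0.6,"ty": 22.2,"tz": 0,"turn": 0.03},
  {"tx": 0.6,"ty": 22.7,"tz": 0,"turn": 0.03},
])

```text
t: 9.55
tcp_pos: [0.5122, 0.2648, 0.3431]
tcp_rot: [[-1.0, -0.005, -0.001], [-0.005, 1.0, -0.0], [0.001, -0.0, -1.0]]
force: [0.3, 0.8, -5.3]
width: 0.0145
gripper_force: 78.3
```

Emit:
servo_tool([
  {"tx": 0,"ty": 0,"tz": -2,"turn": 0},
  {"tx": 0,"ty": 0,"tz": -4,"turn": 0},
  {"tx": 0,"ty": 0,"tz": -6,"turn": 0},
  {"tx": 0,"ty": 0,"tz": -8,"turn": 0},
  {"tx": 0,"ty": 0,"tz": -10,"turn": 0},
  {"tx": 0,"ty": 0,"tz": -11,"turn": 0},
  {"tx": 0,"ty": 0,"tz": -11.5,"turn": 0},
  {"tx": 0,"ty": 0,"tz": -11.5,"turn": 0},
])

```text
t: 10.55
tcp_pos: [0.5133, 0.2629, 0.2287]
tcp_rot: [[-1.0, -0.002, 0.0], [-0.002, 1.0, 0.0], [-0.0, 0.0, -1.0]]
force: [0.4, -0.1, -5.2]
width: 0.0147
gripper_force: 78.2
```

Emit:
servo_tool([
  {"tx": 0,"ty": 0,"tz": 0,"turn": 0},
  {"tx": 0,"ty": 0,"tz": 0,"turn": 0},
  {"tx": 0,"ty": 0,"tz": 0,"turn": 0},
  {"tx": 0,"ty": 0,"tz": 0,"turn": 0},
  {"tx": 0,"ty": 0,"tz": 0,"turn": 0},
  {"tx": 0,"ty": 0,"tz": 0,"turn": 0},
  {"tx": 0,"ty": 0,"tz": 0,"turn": 0},
  {"tx": 0,"ty": 0,"tz": 0,"turn": 0},
])

```text
t: 11.55
tcp_pos: [0.5131, 0.2632, 0.2283]
tcp_rot: [[-1.0, -0.002, 0.0], [-0.002, 1.0, 0.0], [-0.0, 0.0, -1.0]]
force: [0.2, 0.0, -5.5]
width: 0.0146
gripper_force: 78.2
```

```bash
python3 - <<'E'
from h import *
s=st(); print(np.array(s['tcp_rot']))
pic(['side','top'],'d')
for c in ['side','top','wrist']:
    W,C=cloud(c); m=(abs(W[:,0]-.51)<.06)&(abs(W[:,1]-.26)<.12)&(W[:,2]>.018)&(W[:,2]<.19)&(C[:,2]>C[:,0]+25)
    if m.sum(): print(c,m.sum(),np.percentile(W[m],[1,50,99],axis=0).tolist())
for c in ['side','top','wrist']:
    for l in ['lunch_tin','tin_grip']: lm(c,l)
E
```

```text
11.55 [0.513 0.263 0.228] [ 0.155  0.035 -5.548] 0.014583878868076022 78.20314463577233
[[-1.    -0.002  0.   ]
 [-0.002  1.     0.   ]
 [-0.     0.    -1.   ]]
side 220 [[0.4640291762952428, 0.21067271782408417, 0.05955270500449616], [0.46617079045213106, 0.2413851863706422, 0.08625766829142856], [0.5439213753183127, 0.3212366461542602, 0.17127614339807753]]
top 86 [[0.4684102053538468, 0.2975479954738455, 0.1337168919896102], [0.49036330230934644, 0.30886548023230986, 0.17645285445370393], [0.5042362544476617, 0.324294619779944, 0.18403849264240676]]
wrist 5674 [[0.4674377078563822, 0.23252532550271504, 0.08510313711087979], [0.4940220103589148, 0.31734526579556127, 0.16744928967078154], [0.5539800606660126, 0.33659660351997517, 0.1835471952784207]]
side lunch_tin lm [0.512 0.295 0.101] 0.83
side tin_grip lm [0.511 0.264 0.248] 0.52
top lunch_tin lm [0.512 0.291 0.099] 0.78
top tin_grip lm [0.515 0.263 0.246] 0.65
wrist lunch_tin lm [0.513 0.293 0.099] 0.71
wrist tin_grip lm [0.516 0.264 0.244] 0.88
```

View pics/d.png

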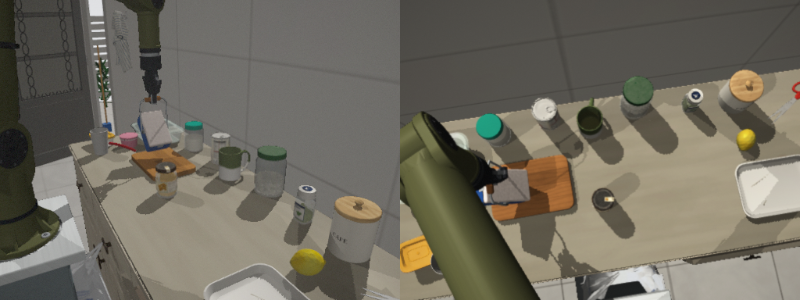

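The side view shows the tin hanging over the board at (155,130), heavy end down towards −y, still clear. I'll lower it to contact.

Emit:
servo_tool([
  {"tx": 0,"ty": 0,"tz": -1,"turn": 0},
  {"tx": 0,"ty": 0,"tz": -1.8,"turn": 0},
  {"tx": 0,"ty": 0,"tz": -2.3,"turn": 0},
  {"tx": 0,"ty": 0,"tz": -2.6,"turn": 0},
  {"tx": 0,"ty": 0,"tz": -2.8,"turn": 0},
  {"tx": 0,"ty": 0,"tz": -2.9,"turn": 0},
  {"tx": 0,"ty": 0,"tz": -3,"turn": 0},
  {"tx": 0,"ty": 0,"tz": -3,"turn": 0},
])

```text
t: 13.1
tcp_pos: [0.5136, 0.2654, 0.2009]
tcp_rot: [[-1.0, -0.003, 0.003], [-0.003, 1.0, 0.004], [-0.003, 0.004, -1.0]]
force: [-2.0, 2.5, 5.7]
width: 0.0147
gripper_force: 79.7
```

Contact made, with about 11 N on the edge. I'll tip the tin along the arc over that edge.

Emit:
servo_tool([
  {"tx": 0,"ty": -0.3,"tz": 0.05,"turn": 0},
  {"tx": 0,"ty": -0.6,"tz": 0.1,"turn": 0},
  {"tx": 0,"ty": -1,"tz": 0.13,"turn": 0},
  {"tx": 0,"ty": -1.4,"tz": 0.16,"turn": 0},
  {"tx": 0,"ty": -1.8,"tz": 0.17,"turn": 0},
  {"tx": 0,"ty": -2.2,"tz": 0.15,"turn": 0},
  {"tx": 0,"ty": -2.6,"tz": 0.1,"turn": 0},
  {"tx": 0,"ty": -2.7,"tz": 0.1,"turn": 0},
])

```text
t: 14.1
tcp_pos: [0.514, 0.2355, 0.202]
tcp_rot: [[-1.0, -0.002, 0.003], [-0.002, 1.0, 0.001], [-0.003, 0.001, -1.0]]
force: [-3.8, -0.8, 8.6]
width: 0.0146
gripper_force: 80.3
```

```bash
python3 - <<'E'
from h import *
s=st()
pic(['side','wrist'],'e')
for c in ['side','wrist']:
    for l in ['lunch_tin','tin_grip','tin_mid']: lm(c,l)
E
```

```text
14.1 [0.514 0.235 0.202] [-3.797 -0.759  8.614] 0.014570979975980777 80.33282670658082
side lunch_tin lm [0.51  0.274 0.087] 0.56
side tin_grip lm [0.514 0.237 0.22 ] 0.82
side tin_mid lm [0.512 0.244 0.098] 0.56
wrist lunch_tin lm [0.512 0.271 0.085] 0.77
wrist tin_grip lm [0.513 0.236 0.222] 0.91
```

View pics/e.png

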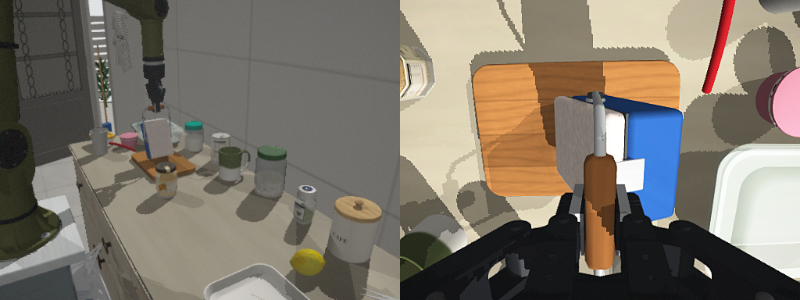

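The side view (155,140) and the landmarks agree that the tin is tilted about 65°, with its edge holding on the board. Continuing the arc.

Emit:
servo_tool([
  {"tx": 0,"ty": -0.5,"tz": -0.08,"turn": 0},
  {"tx": 0,"ty": -1,"tz": -0.2,"turn": 0},
  {"tx": 0,"ty": -1.4,"tz": -0.3,"turn": 0},
  {"tx": 0,"ty": -1.8,"tz": -0.43,"turn": 0},
  {"tx": 0,"ty": -2.2,"tz": -0.6,"turn": 0},
  {"tx": 0,"ty": -2.6,"tz": -0.78,"turn": 0},
  {"tx": 0,"ty": -3,"tz": -0.98,"turn": 0},
  {"tx": 0,"ty": -3.3,"tz": -1.15,"turn": 0},
])

```text
t: 15.5
tcp_pos: [0.5137, 0.2043, 0.1906]
tcp_rot: [[-1.0, -0.002, 0.002], [-0.002, 1.0, 0.003], [-0.002, 0.003, -1.0]]
force: [-7.2, 0.0, 19.7]
width: 0.0146
gripper_force: 82.0
```

```bash
python3 - <<'E'
from h import *
s=st()
pic(['side','wrist'],'f')
for c in ['side','wrist']:
    for l in ['lunch_tin','tin_grip','tin_mid']: lm(c,l)
E
```

```text
15.5 [0.514 0.204 0.191] [-7.246  0.034 19.67 ] 0.014606979450965599 82.00083706062287
side lunch_tin lm [0.511 0.249 0.092] 0.75
side tin_grip lm [0.511 0.207 0.209] 0.71
side tin_mid lm [0.513 0.214 0.091] 0.69
side tin_mid lm [0.513 0.247 0.092] 0.15
wrist lunch_tin lm [0.513 0.243 0.092] 0.76
wrist tin_grip lm [0.512 0.207 0.207] 0.91
```

View pics/f.png

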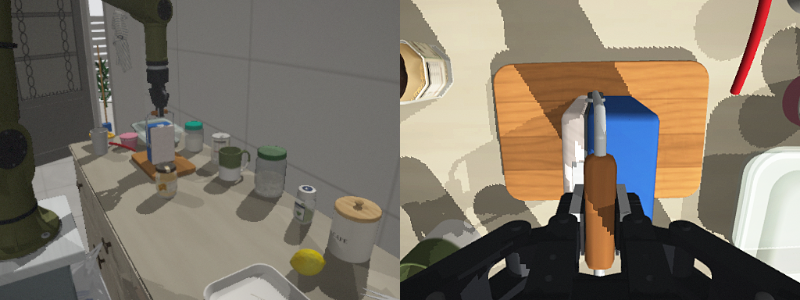

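The side view (160,145) and wrist view show the tin upright on the board, with its lid towards −y. I'll ease the pressure and open partly. Then I'll nudge the handle to its +y stop, where it leans only 0.33 rad, so that it doesn't drop on the lid side.

Emit:
servo_tool([
  {"tx": 0,"ty": 0,"tz": 0.1,"turn": 0},
  {"tx": 0,"ty": 0,"tz": 0.2,"turn": 0},
  {"tx": 0,"ty": 0,"tz": 0.3,"turn": 0},
  {"tx": 0,"ty": 0,"tz": 0.35,"turn": 0},
  {"tx": 0,"ty": 0,"tz": 0.35,"turn": 0},
  {"tx": 0,"ty": 0,"tz": 0.35,"turn": 0},
  {"tx": 0,"ty": 0,"tz": 0.35,"turn": 0},
  {"tx": 0,"ty": 0,"tz": 0.35,"turn": 0},
])

```text
t: 16.9
tcp_pos: [0.5131, 0.2028, 0.1907]
tcp_rot: [[-1.0, -0.002, -0.0], [-0.002, 1.0, -0.001], [0.0, -0.001, -1.0]]
force: [-0.9, 0.6, -4.7]
width: 0.0146
gripper_force: 78.3
```

Emit:
servo_tool([
  {"tx": 0,"ty": 0,"tz": 0,"turn": 0},
  {"tx": 0,"ty": 0,"tz": 0,"turn": 0},
  {"tx": 0,"ty": 0,"tz": 0,"turn": 0},
  {"tx": 0,"ty": 0.2,"tz": 0,"turn": 0},
  {"tx": 0,"ty": 0.4,"tz": 0,"turn": 0},
  {"tx": 0,"ty": 0.6,"tz": 0,"turn": 0},
  {"tx": 0,"ty": 0.8,"tz": 0,"turn": 0},
  {"tx": 0,"ty": 1,"tz": 0,"turn": 0},
], grip=-0.2)

```text
t: 17.9
tcp_pos: [0.5131, 0.2133, 0.1913]
tcp_rot: [[-1.0, -0.002, 0.0], [-0.002, 1.0, -0.0], [-0.0, -0.0, -1.0]]
force: [-0.4, 0.4, -0.3]
width: 0.034
gripper_force: 0.1
```

Emit:
servo_tool([
  {"tx": 0,"ty": 0.2,"tz": 0,"turn": 0},
  {"tx": 0,"ty": 0.4,"tz": 0,"turn": 0},
  {"tx": 0,"ty": 0.6,"tz": 0,"turn": 0},
  {"tx": 0,"ty": 0.8,"tz": 0,"turn": 0},
  {"tx": 0,"ty": 1,"tz": 0,"turn": 0},
  {"tx": 0,"ty": 1.2,"tz": 0,"turn": 0},
  {"tx": 0,"ty": 1.4,"tz": 0,"turn": 0},
  {"tx": 0,"ty": 1.5,"tz": 0,"turn": 0},
])

```text
t: 18.9
tcp_pos: [0.5131, 0.2283, 0.1914]
tcp_rot: [[-1.0, -0.002, 0.0], [-0.002, 1.0, 0.0], [-0.0, 0.0, -1.0]]
force: [0.8, -0.2, 0.5]
width: 0.0344
gripper_force: 0.0
```

```bash
python3 - <<'E'
from h import *
s=st()
pic(['side','wrist'],'g')
for c in ['side','wrist']:
    for l in ['lunch_tin','tin_grip','tin_mid']: lm(c,l)
E
```

```text
18.9 [0.513 0.228 0.191] [ 0.843 -0.159  0.471] 0.03436104886350775 0.03782515064813197
side tin_grip lm [0.51  0.221 0.207] 0.61
side tin_mid lm [0.516 0.213 0.089] 0.94
wrist lunch_tin lm [0.513 0.245 0.096] 0.66
wrist tin_grip lm [0.513 0.22  0.204] 0.68
```

View pics/g.png

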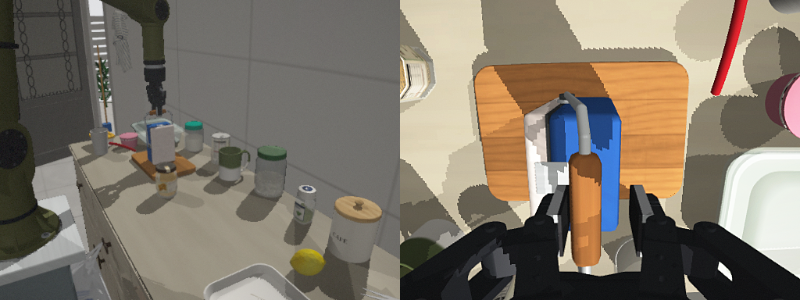

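The tin stands, and the wrist view shows the grip at (585,205), already leaning to +y. I'll nudge it a little more, open fully, then rise.

Emit:
servo_tool([
  {"tx": 0,"ty": 0.2,"tz": 0,"turn": 0},
  {"tx": 0,"ty": 0.4,"tz": 0,"turn": 0},
  {"tx": 0,"ty": 0.6,"tz": 0,"turn": 0},
  {"tx": 0,"ty": 0.8,"tz": 0,"turn": 0},
  {"tx": 0,"ty": 0.8,"tz": 0,"turn": 0},
  {"tx": 0,"ty": 0.8,"tz": 0,"turn": 0},
  {"tx": 0,"ty": 0.8,"tz": 0,"turn": 0},
  {"tx": 0,"ty": 0.8,"tz": 0,"turn": 0},
])

```text
t: 20.3
tcp_pos: [0.5131, 0.2361, 0.1914]
tcp_rot: [[-1.0, -0.002, 0.0], [-0.002, 1.0, 0.0], [-0.0, 0.0, -1.0]]
force: [0.3, 0.2, 0.2]
width: 0.0339
gripper_force: 0.0
```

Emit:
servo_tool([
  {"tx": 0,"ty": 0,"tz": 0,"turn": 0},
  {"tx": 0,"ty": 0,"tz": 0,"turn": 0},
  {"tx": 0,"ty": 0,"tz": 0,"turn": 0},
  {"tx": 0,"ty": 0,"tz": 0,"turn": 0},
  {"tx": 0,"ty": 0,"tz": 0,"turn": 0},
  {"tx": 0,"ty": 0,"tz": 0,"turn": 0},
  {"tx": 0,"ty": 0,"tz": 0,"turn": 0},
  {"tx": 0,"ty": 0,"tz": 0,"turn": 0},
], grip=1)

```text
t: 21.3
tcp_pos: [0.5131, 0.2361, 0.1913]
tcp_rot: [[-1.0, -0.002, 0.0], [-0.002, 1.0, 0.0], [-0.0, 0.0, -1.0]]
force: [-0.0, 0.4, -0.2]
width: 0.0856
gripper_force: 0.0
```

Emit:
servo_tool([
  {"tx": 0,"ty": 0,"tz": 0.5,"turn": 0},
  {"tx": 0,"ty": 0,"tz": 1.5,"turn": 0},
  {"tx": 0,"ty": 0,"tz": 3,"turn": 0},
  {"tx": 0,"ty": 0,"tz": 5,"turn": 0},
  {"tx": 0,"ty": 0,"tz": 7,"turn": 0},
  {"tx": 0,"ty": 0,"tz": 9,"turn": 0},
  {"tx": 0,"ty": 0,"tz": 11,"turn": 0},
  {"tx": 0,"ty": 0,"tz": 12,"turn": 0},
])

```text
t: 22.3
tcp_pos: [0.5137, 0.2364, 0.3137]
tcp_rot: [[-1.0, -0.002, 0.003], [-0.002, 1.0, 0.002], [-0.003, 0.002, -1.0]]
force: [0.3, -0.2, -0.1]
width: 0.0853
gripper_force: 0.0
```

```bash
python3 - <<'E'
from h import *
s=st()
pic(['side','wrist'],'i')
for c in ['side','wrist']:
    for l in ['lunch_tin','tin_grip','tin_mid']: lm(c,l)
lm('side','plain_mug');lm('side','honey_jar')
E
```

```text
22.3 [0.514 0.236 0.314] [ 0.28  -0.228 -0.08 ] 0.08532703760809683 0.0
side lunch_tin lm [0.511 0.246 0.092] 0.93
side tin_grip lm [0.509 0.232 0.205] 0.79
side tin_mid lm [0.511 0.214 0.089] 0.96
wrist lunch_tin lm [0.513 0.243 0.091] 0.66
wrist tin_grip lm [0.515 0.228 0.203] 0.92
wrist tin_mid lm [ 0.693 -0.007 -0.003] 0.18
side plain_mug lm [ 0.693 -0.007 -0.002] 0.65
side honey_jar lm [ 0.439 -0.007  0.001] 0.86
```

View pics/i.png

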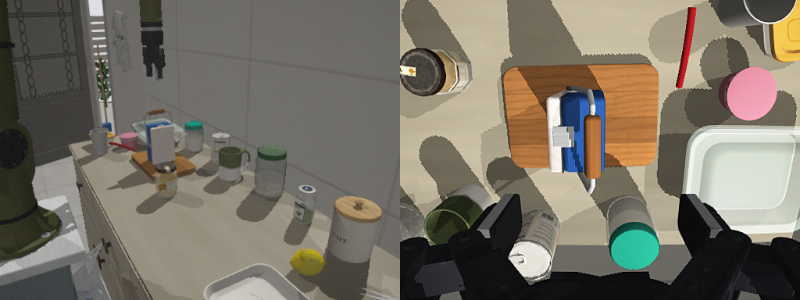

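The wrist view shows the tin standing on the board at about (577,130), with its handle leaning back at (592,145) and the gripper clear. The mug and jar haven't moved, so I'm handing in.

```bash
python3 -c "
from h import *
print(ticket.finish_job())"
```

```text
the job is handed in; nothing more can be done
None
```

The tin's −y (right-hand) end dipped when I lifted it, so it now stands upright on that heavy end, wholly on the chopping board and released; the mug and honey jar are untouched, and I handed the job in at about 23 s (no verdict was returned).

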